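# Break down a stacked kit into the assembly nests

## Robot

A 7-joint arm with a two-finger parallel gripper is mounted at the origin on a cart in front of the work surface, level with it; the furniture and walls round the work are solid. World frame = base frame: x ahead of the robot, y to its left, z up, the work surface at z = 0. Lengths are in m, angles in rad, forces in N, time in s.
With the tool pointing down it reaches from about 0.425 to 0.875 m from the base axis. Payload 9.9 kg.
Tool frame: the origin (TCP) lies between the finger pads; the fingertips stand 14 mm ahead of it and the grasp point (between the pads) lies 5 mm behind it; z points along the fingers, y is the direction in which the jaws open and shut (so a half turn about z gives the same grasp; the last joint's range is limited). The gripper opens to 85 mm and grips with 20 to 120 N. Pads are 22 mm wide; open, the fingers measure 114 mm over their backs; the gripper's body (76 mm by 85 mm) begins 54 mm behind the grasp point. The pads swing forward as they close: fully open they stand 13 mm farther back than shut.
Start: joints at [-1.227, 0.576, 0.025, 1.437, -0.015, 1.129, -0.057], TCP at [0.28, 0.614, 0.245] pointing down, gripper open.
Joint ranges: [-2.76, 2.76], [-0.34, 2.15], [-1.52, 1.57], [0.19, 2.46], [-1.09, 4.23], [0.17, 1.99], [-2.82, 2.82]. Speed limits (rad/s): [2.22, 2.22, 3.01, 3.01, 3.14, 3.14, 3.14].

## Interface

Orientations are given as a rotation vector (axis times angle).
In Python, from cell import status, optics, job, spotter gives the robot as it stands. The module is installed in compiled form; this text tells all that it offers.
- The arm moves only by the shell command python3 -m crank 'ROWS' [OPENING]. ROWS is text: rows parted by semicolons, each of 4 numbers parted by spaces: the shift along the tool's x, y, z in cm, then the turn about the tool's z in rad. In form: x y z turn; .... A call has 1 to 8 rows; each row shifts and turns the pose as measured when the row begins, along the tool's axes as they then stand; what a row does not reach is not made up. A row lasts 1/12 s, in which the tool goes at most 41.7 mm and 7.16 degrees, less where a joint would pass 70% of its speed; a pose out of reach is approached as far as the arm can. A call is refused whole if a number of a shift passes 4.17 or a number of a turn 0.125, either way. A call with a gripper value outside its range is refused whole. OPENING is the closure, from 0 (fully open) to 1 (shut), set as the call begins (- or left out, the last holds). The fingers move at their own pace and stop on an object; the grip force is fixed at half the most. Time passes only in rows, so rows that do not move let the fingers close. It gives the time, the measured TCP pose, the force and the opening at its end, in the units of the state.
- status.get_obs(): the state, without advancing time (a new reading comes with each control period).
- optics.read_camera(name): name is "scene" or "top"; returns a dict with "image" (400x640x3 uint8, red, green, blue), "range_z" (400x640 float32, m along the optical axis (not along the pixel's ray), 0 where there is no reading), "K" (3x3 intrinsics, pixels), "R" (3x3) and "t" (3): a world point X has camera coordinates R X + t. Camera axes: x right, y down, z forward; pixel columns grow to the right and rows downward; lengths in m; the calibration is good to about 2 mm. A picture is of the moment at which its call begins.
- job.sign_off(): hands the job in, once; it reports no verdict.
Trained networks look in a picture, given as the dict that the camera call returned (one of the last four; its "shot" number tells which), for a name from the list of things; names that differ only in an ending like _2 or _b are one class to them, and where a whole thing is asked for, a point or a joint stands for the part that bears it (a point fixed in the world has none). Each returns a list of dicts, best first, with "conf" (0 to 1); they miss things now and then, are a little off and sometimes report something else, mostly with a low value. They report only what shows in the picture. A call takes as long as a camera call. They do not tell look-alikes from the thing itself.
- spotter.trace(picture, target): "pixels" (400x640 bool, what is visible of it).
- spotter.landmark_of(picture, target): "location" ([x, y, z] in m, in the coordinates of the camera as it stood for that picture, good to about 4 mm: a listed point, or the origin of a listed thing).
The state is a dict: "time_s": time; "joint_pos": joint angles; "joint_velocities": joint speeds; "joint_efforts": joint torques, N m; "ee_pos": TCP position; "eef_rot": TCP orientation; "wrist_force": force on the tool from outside, world axes, zero at the start; "ft_torque": the same for the moment, N m; "gripper_width": finger opening in m.
Only numpy, scipy, OpenCV 4.12 (cv2) and the standard library are available. Lean on these libraries where they do the work, as an engineer would, in place of code of your own. Each camera call takes 0.05 s, during which the arm holds its last target. There are 200 camera calls.

## Task

A kit for one wall unit stands stacked on its black carrier block: hub on collar on disc on base plate. Take the stack apart and lay each part out at its own fixture: the hub upright with its spigot in the bored block, the collar down over the spindle, the disc flat in the round nest, and the base plate pressed down flat on the rests of the clip rack so that both spring bolts snap out over it. Leave everything released and at rest.

Things in the scene. Friction and masses are not known exactly. Their poses are not given: they have to be found in the camera images.
- hub_center (a point): Hub, top of the stack: turned bright steel, 38 mm tall. From below: spigot 12 mm dia, 8 long, coned end (hangs in the collar's bore); round flange 38 mm dia, 5 thick; round grip body 26 mm dia, 25 high, with dark grooves. This point: its centre, half-way up, 11 mm above the flange's underside; the grip body runs from 6 mm below to 19 mm above it. z up. About 0.1 kg.
- collar_center (a point): Collar, second in the stack, under the hub: plain dark steel ring 52 mm outside, bore 24 mm, 16 mm high. This point: its centre, half-way up; z along the bore, up. About 0.12 kg.
- disc_center (a point): Disc, third in the stack, under the collar: white machined cast disc 66 mm dia, 10 mm thick, small screw holes round it. This point: its centre, half-way up; z up. About 0.11 kg.
- plate_center (a point): Base plate, lowest in the stack: flat aluminium, 120 mm (its x) by 56 mm (its y) by 8 mm, four screw holes, two dark slots; same either way round. This point: its centre, half-way up. About 0.14 kg. It lies on the fixed black carrier, 20 mm high, whose upper part (100 x 38 mm) leaves the plate's long sides overhanging by some 9 mm above a foot 62 mm wide and 6 mm high.
- socket_seat (a point): Bored block for the hub: fixed dark steel block 64 x 64 mm, 26 mm high, one central bore 24 mm dia, 16 mm deep, open upward. This point: on the bore's axis, 11 mm above the block's top (37 mm above the table), where the hub's centre is when its flange rests on the block, spigot in the bore.
- spindle_seat (a point): Spindle for the collar: fixed upright bright pin 10 mm dia with coned tip, on a round dark shoulder 38 mm dia and an aluminium foot 70 x 70 x 6 mm. Above the table: shoulder top 18 mm, pin tip 50 mm. This point: on the pin's axis, 26 mm above the table, where the collar's centre is when it rests on the shoulder.
- nest_seat (a point): Round nest for the disc: fixed aluminium plate 104 x 74 x 6 mm, round black rest 50 mm dia (top 16 mm above the table) between two black curved walls (inner radius 39 mm, 23 mm high) at its +x and -x sides. Its +y and -y sides are open: fingers go down beside the disc there. This point: on the axis, 21 mm above the table, where the disc's centre is when it lies on the rest.
- rack_seat (a point): Clip rack for the plate: fixed grey bar 202 mm long (its x), two black rests (tops 16 mm above the table), side pins 35 mm high at x +-47, y +-40 mm, latch housings 58 mm high from x +-69 mm outward. The plate goes in flat from above, long side along x, with 8 mm play each way; long sides open for fingers. This point: the middle, 20 mm above the table, where the plate's centre is when home.
- clip_near (a joint): Bevelled steel spring bolt, 20 mm wide, in the rack's -x housing; m, 0 = fully out, up to 0.02 pushed back. It juts in to x = -51 mm, over the plate's end; its underside is 25 mm, the top of its bevel 53 mm above the table. Pressing the plate straight down (about 10 N for both bolts; its weight is too little) forces it back; it springs out again over the plate once that lies on the rests.
- clip_far (a joint): The same bolt in the rack's +x housing, jutting in to x = +51 mm: 0 = fully out, grows to about 0.02 m as it is pushed back.
Not all that is in view belongs to the job. There is more than one size of the part that bears plate_center; the job needs the smaller.

How it is judged:
At the end, for the whole second after the job is handed in: Each part rests, let go, in its own fixture: hub and collar within 9 mm, disc and plate within 12 mm sideways, all within 4 mm in height of the seat points; hub, disc, plate upright or level, plate in line with the rack to 0.2 rad, both bolts out to 3 mm, nothing moving (horizontal distance between hub_center and socket_seat below 0.009 m and z of hub_center in the frame of socket_seat between -0.004 and 0.004 m and angle between each of hub_center, disc_center's own z axis and vertical below 0.12 rad and horizontal distance between collar_center and spindle_seat below 0.009 m and z of collar_center in the frame of spindle_seat between -0.004 and 0.004 m and horizontal distance between disc_center and nest_seat below 0.012 m and z of disc_center in the frame of nest_seat between -0.004 and 0.004 m and horizontal distance between plate_center and rack_seat below 0.012 m and z of plate_center in the frame of rack_seat between -0.004 and 0.004 m and angle between the x axis of plate_center and the x axis of rack_seat, either way round below 0.2 rad and angle between plate_center's own z axis and vertical below 0.08 rad and value of joint each of clip_near, clip_far below 0.003 m and linear speed of each of hub, collar, disc, base_plate below 0.01 m/s); the robot touches nothing.
It also fails if it takes over 112 s, if anything falls off the work surface, if the arm or the gripper's body presses on something with over 40 N, if the wrist force passes 120 N, or if a joint passes its speed limit or range.

## Working session

There is one attempt and no reset: what is moved stays moved. The work goes in short steps, Python scripts to look and compute and a shell command to move; the robot and the scene stay as the last step left them, time stands still between calls to the robot, and variables do not carry over. Pictures are saved under pics/ and viewed, about 12 in all and at most 16, crops included, and the job is handed in when it is done.

```bash
mkdir -p pics; ls
cat > h.py <<'E'
from cell import status, optics, job, spotter
import numpy as np, cv2
def w(p,c): return np.asarray(p).T.__class__ and (p['R'].T@(np.asarray(c)-p['t']))
def cloud(p):
    K=p['K'];z=p['range_z'];v,u=np.mgrid[0:400,0:640]
    c=np.stack([(u-K[0,2])*z/K[0,0],(v-K[1,2])*z/K[1,1],z],-1)
    return (c-p['t'])@p['R']   # R^T(c-t)
def px(p,X):
    c=p['R']@np.asarray(X)+p['t'];q=p['K']@c;return (q[:2]/q[2]).round().astype(int)
E
python3 - <<'E'
from h import *
ps={n:optics.read_camera(n) for n in('scene','top')}
o=status.get_obs();print({k:np.round(v,3) for k,v in o.items()})
for n,p in ps.items():
    cv2.imwrite(f'pics/{n}0.png',p['image'][...,::-1])
    for t in 'hub_center collar_center disc_center plate_center socket_seat spindle_seat nest_seat rack_seat clip_near clip_far'.split():
        for d in spotter.landmark_of(p,t)[:3]:
            X=w(p,d['location']);print(n,t,round(d['conf'],2),X.round(3),px(p,X))
E
```

```text
pics
{'time_s': np.float64(0.1), 'joint_pos': array([-1.227,  0.576,  0.025,  1.438, -0.015,  1.129, -0.057]), 'joint_velocities': array([-0.   , -0.003,  0.001, -0.002,  0.001, -0.001,  0.002]), 'joint_efforts': array([ 5.0000e-03, -7.6730e+01,  2.2580e+00, -2.8661e+01,  1.6000e-02,
        9.0000e-03, -0.0000e+00]), 'ee_pos': array([0.28 , 0.614, 0.245]), 'eef_rot': array([-6.67e-01, -3.07e+00,  2.00e-03]), 'wrist_force': array([-0.388, -0.418, -0.198]), 'ft_torque': array([ 0.028,  0.009, -0.037]), 'gripper_width': np.float64(0.086)}
scene hub_center 0.57 [ 0.463 -0.278  0.064] [331 223]
scene collar_center 0.64 [ 0.46  -0.268  0.048] [328 225]
scene disc_center 0.47 [ 0.461 -0.266  0.033] [327 228]
scene plate_center 0.77 [ 0.469 -0.272  0.025] [330 229]
scene plate_center 0.67 [ 0.358 -0.693  0.007] [425 296]
scene socket_seat 0.79 [0.661 0.162 0.039] [264 167]
scene socket_seat 0.58 [ 0.463 -0.269  0.051] [328 224]
scene spindle_seat 0.5 [ 0.612 -0.164  0.028] [323 198]
scene nest_seat 0.6 [0.464 0.012 0.022] [267 206]
scene rack_seat 0.56 [0.418 0.283 0.02 ] [206 191]Traceback (most recent call last):
  File "<stdin>", line 7, in <module>
ValueError: it knows: collar_center, disc_center, hub_center, nest_seat, plate_center, rack_seat, socket_seat, spindle_seat
```

Run:
```python
from h import *
p=optics.read_camera('top')
for t in 'hub_center collar_center disc_center plate_center socket_seat spindle_seat nest_seat rack_seat'.split():
        for d in spotter.landmark_of(p,t)[:3]:
            X=w(p,d['location']);print(t,round(d['conf'],2),X.round(3),px(p,X))
cv2.imwrite('pics/top1.png',p['image'][...,::-1])
c=cloud(p);np.save('c0.npy',c)
print(px(p,[.5,0,0]),px(p,[.6,0,0]),px(p,[.5,.1,0]))
```

```text
hub_center 0.61 [ 0.461 -0.276  0.066] [344 228]
collar_center 0.67 [ 0.463 -0.272  0.043] [343 228]
disc_center 0.61 [ 0.462 -0.272  0.028] [342 229]
plate_center 0.8 [ 0.365 -0.7    0.005] [466 255]
plate_center 0.5 [ 0.467 -0.271  0.022] [342 228]
socket_seat 0.56 [0.661 0.16  0.039] [218 176]
spindle_seat 0.76 [ 0.613 -0.169  0.029] [312 188]
nest_seat 0.9 [0.462 0.006 0.023] [263 231]
rack_seat 0.96 [0.419 0.275 0.018] [185 246]
[265 222] [265 194] [237 222]
```

View pics/scene0.png

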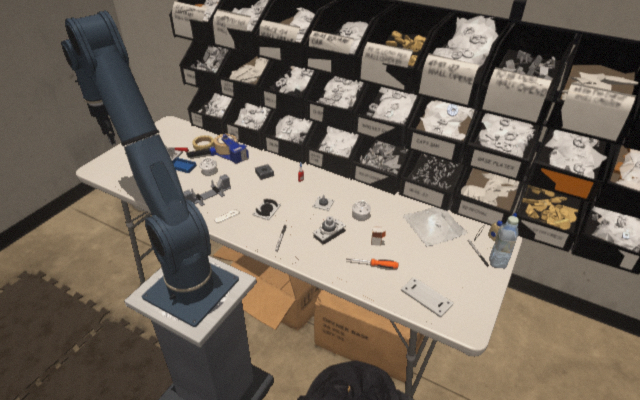

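The scene view shows the stack at about (329,228), a separate plate at (425,296), the spindle at (323,202), the nest at (266,208), the bored block at (264,172) and the rack at (205,190). Next are enlarged top crops and the orientations.

Run:
```python
from h import *
p=optics.read_camera('top');s=optics.read_camera('scene')
im=p['image'][...,::-1]
a=cv2.resize(im[160:275,160:375],None,fx=3.7,fy=3.7,interpolation=cv2.INTER_CUBIC)
b=cv2.resize(im[225:290,430:500],(280,260)); 
d=cv2.resize(s['image'][190:320,300:460,::-1],(320,260))
out=np.zeros((425+165,796,3),np.uint8); out[:425]=a[:425,:796-0][:, :796] if a.shape[1]>=796 else 0
bb=cv2.resize(b,(178,165));dd=cv2.resize(s['image'][200:250,290:370,::-1],(264,165),interpolation=cv2.INTER_CUBIC)
out[425:,:178]=bb;out[425:,180:444]=dd
cv2.imwrite('pics/crop1.png',out)
c=cloud(p)
def rect(name,ctr,r,z0,z1):
    m=(np.hypot(c[...,0]-ctr[0],c[...,1]-ctr[1])<r)&(c[...,2]>z0)&(c[...,2]<z1)
    q=c[m][:,:2].astype(np.float32)
    if len(q)<4: print(name,'few');return
    (x,y),(W,H),an=cv2.minAreaRect(q*1000);print(name,len(q),'ctr',round(x,1),round(y,1),'size',round(W),round(H),'ang',round(an,1),'mean',(q.mean(0)*1000).round(1))
S=(.463,-.272)
rect('plate',S,.08,.018,.04);rect('hubtop',S,.04,.075,.11);rect('collar+',S,.05,.042,.11);rect('disc+',S,.06,.032,.11)
rect('bigplate',(.365,-.7),.14,.003,.03)
rect('socket',(.661,.161),.06,.018,.05);rect('spinfoot',(.613,-.167),.06,.003,.06);rect('spinsh',(.613,-.167),.05,.012,.06)
rect('nest',(.462,.008),.08,.003,.05);rect('nestwall',(.462,.008),.08,.019,.05);rect('rack',(.418,.277),.15,.01,.09);rect('rackhousing',(.418,.277),.15,.045,.09)
for t in ('plate_center',):
  for d in spotter.trace(p,t)[:3]:
    v,u=np.nonzero(d['pixels']);q=c[v,u];print(t,d['conf'],len(v),cv2.minAreaRect(q[:,:2].astype(np.float32)*1000),np.median(q[:,2]))
```

```text
plate 367 ctr 467.1 -273.3 size 64 119 ang 72.7 mean [ 466.2 -273.1]
hubtop 47 ctr 461.7 -275.6 size 23 23 ang 87.3 mean [ 462.7 -276.9]
collar+ 186 ctr 460.2 -273.6 size 50 55 ang 36.8 mean [ 459.5 -274.6]
disc+ 308 ctr 465.1 -272.9 size 64 114 ang 70.0 mean [ 460.3 -271.9]
bigplate 1922 ctr 373.8 -699.3 size 274 257 ang 88.6 mean [ 364.8 -699.2]
socket 288 ctr 660.9 155.6 size 66 65 ang 57.4 mean [660.2 155.5]
spinfoot 398 ctr 615.7 -166.8 size 115 110 ang 65.2 mean [ 611.8 -168.7]
spinsh 94 ctr 615.7 -162.4 size 67 43 ang 51.0 mean [ 610.3 -169.7]
nest 727 ctr 463.5 7.0 size 154 156 ang 76.5 mean [461.5   6.6]
nestwall 92 ctr 461.7 9.4 size 89 63 ang 3.3 mean [461.4   8.7]
rack 587 ctr 449.8 276.5 size 234 165 ang 18.6 mean [430.5 284.1]
rackhousing 238 ctr 439.3 331.0 size 154 203 ang 69.3 mean [425.2 282.9]
plate_center 0.88 1012 ((325.9481506347656, -471.2953796386719), (124.2863540649414, 628.9886474609375), 8.83286190032959) 0.010804667395584892
plate_center 0.75 277 ((366.21563720703125, -242.93251037597656), (55.79487609863281, 330.0591125488281), 72.2711181640625) 0.028357561619415658
```

View pics/crop1.png

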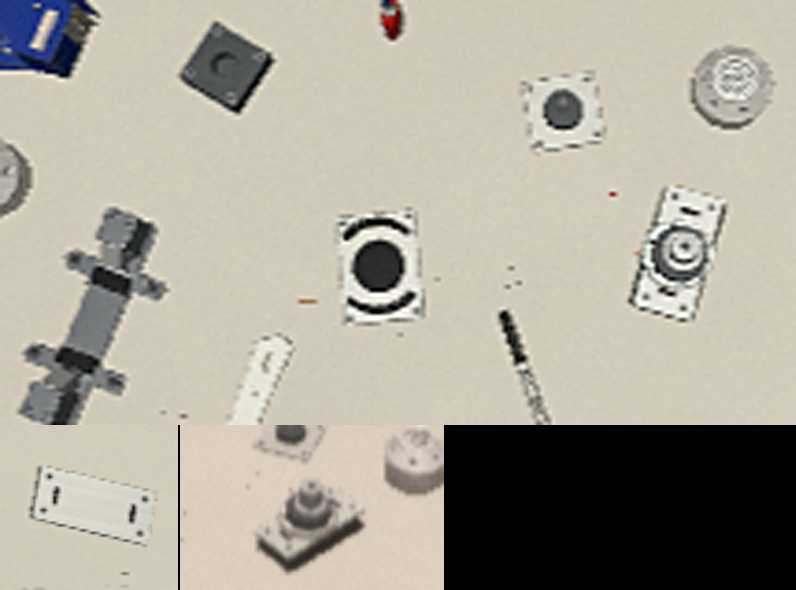

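Two parts fit the plate class. One is the loose plate at top px (466,255), with a long side of roughly 160 mm. The other is the plate under the stack at (343,228), which measures about 119 x 60 mm. The stack plate is the smaller, so it is the one meant, and the crop confirms it. Now I'll refine the fixture positions and write a helper that works out the moves.

```bash
cat >> h.py <<'E'
from scipy.spatial.transform import Rotation as Ro
def go(x,y,z,phi):
    "rows (cm, rad) from the present pose to TCP x,y,z (m), tool-x heading phi (deg)"
    o=status.get_obs();P=o['ee_pos'];M=Ro.from_rotvec(o['eef_rot']).as_matrix()
    ph=np.arctan2(M[1,0],M[0,0]);d=np.array([x,y,z])-P
    t=-(np.radians(phi)-ph);t=(t+np.pi)%(2*np.pi)-np.pi
    n=int(max(np.ceil(np.linalg.norm(d)*100/4.0),np.ceil(abs(t)/.12),1))
    print('pose',P.round(4),'phi',np.degrees(ph).round(1),'tilt',np.degrees(np.arccos(-M[2,2])).round(1),'F',o['wrist_force'].round(1),'w',round(float(o['gripper_width']),4),'t',round(float(o['time_s']),1))
    print('n',n);s=''
    for i in range(n):
        a=ph-t*i/n; s+=f"{(d[0]*np.cos(a)+d[1]*np.sin(a))/n*100:.2f} {(d[0]*np.sin(a)-d[1]*np.cos(a))/n*100:.2f} {-d[2]/n*100:.2f} {t/n:.3f}; "
    print(s)
E
python3 - <<'E'
from h import *
T='hub_center collar_center disc_center plate_center socket_seat spindle_seat nest_seat rack_seat'.split()
for n in('top','scene'):
  acc={}
  for k in range(3):
    p=optics.read_camera(n)
    for t in T:
      for d in spotter.landmark_of(p,t):
        X=w(p,d['location'])
        if t!='plate_center' or X[1]>-.5:
          acc.setdefault(t,[]).append(X); break
  for t in T: print(n,t,len(acc.get(t,[])),np.round(np.mean(acc[t],0),4) if t in acc else '')
  c=cloud(p);print('cam',(-p['R'].T@p['t']).round(2))
  def f(name,ctr,r,z0,z1):
    m=(np.hypot(c[...,0]-ctr[0],c[...,1]-ctr[1])<r)&(c[...,2]>z0)&(c[...,2]<z1);q=c[m][:,:2]*1000
    if len(q)<5:return
    C,W,an=cv2.minAreaRect(q.astype(np.float32));print('  ',name,len(q),np.round(C,1),np.round(W),round(an,1),'mean',q.mean(0).round(1))
  f('hubtop',(.463,-.273),.04,.079,.1);f('colltop',(.463,-.273),.045,.048,.1);f('platetop',(.467,-.273),.08,.024,.031)
  f('socktop',(.661,.16),.05,.0225,.032);f('shoulder',(.613,-.168),.03,.014,.022);f('nestrest',(.462,.008),.03,.013,.019);f('nestwalls',(.462,.008),.055,.02,.03)
  f('rests',(.418,.277),.062,.013,.02);f('housing+',(.496,.244),.06,.05,.07);f('housing-',(.34,.31),.06,.05,.07)
go(.462,-.275,.16,162.5)
E
```

```text
top hub_center 3 [ 0.4621 -0.2759  0.0654]
top collar_center 3 [ 0.4638 -0.2723  0.0434]
top disc_center 3 [ 0.4505 -0.0871  0.0246]
top plate_center 3 [ 0.4701 -0.2714  0.0236]
top socket_seat 3 [0.5976 0.0172 0.0356]
top spindle_seat 2 [ 0.6133 -0.1693  0.029 ]
top nest_seat 3 [0.4619 0.0054 0.0221]
top rack_seat 3 [0.418  0.2789 0.0151]
cam [ 0.22 -0.17  1.55]
   hubtop 39 [ 461.7 -277. ] [23. 21.] 2.9 mean [ 462.5 -277.4]
   colltop 172 [ 461.6 -275.8] [48. 49.] 87.7 mean [ 459.9 -274.6]
   platetop 203 [ 466.5 -275.1] [ 56. 119.] 72.3 mean [ 467.5 -275.2]
   socktop 230 [660.6 156.3] [66. 64.] 58.8 mean [659.6 155.6]
   shoulder 52 [ 609.6 -169.6] [36. 33.] 88.6 mean [ 610.2 -168.2]
   nestrest 99 [462.9   8.9] [48. 48.] 16.4 mean [463.    7.6]
   nestwalls 72 [463.3   9.4] [87. 63.] 3.1 mean [463.4   8.5]
   rests 75 [420.1 284.9] [58. 99.] 67.8 mean [420.9 276.3]
   housing+ 97 [495.2 244.4] [35. 36.] 70.6 mean [496.  244.4]
   housing- 96 [339.1 305.2] [32. 34.] 69.8 mean [339.3 305.4]
scene hub_center 3 [ 0.4627 -0.2746  0.0544]
scene collar_center 3 [ 0.4597 -0.2677  0.0491
[... 897 characters left out ...]
06.3] [36. 34.] 45.7 mean [335.9 307.1]
pose [0.28   0.6142 0.2453] phi 155.5 tilt 0.0 F [-0.1 -0.1  0.2] w 0.0852 t 3.8
n 23
-2.32 -3.19 0.37 -0.005; -2.31 -3.20 0.37 -0.005; -2.29 -3.21 0.37 -0.005; -2.27 -3.23 0.37 -0.005; -2.26 -3.24 0.37 -0.005; -2.24 -3.25 0.37 -0.005; -2.22 -3.26 0.37 -0.005; -2.20 -3.27 0.37 -0.005; -2.19 -3.29 0.37 -0.005; -2.17 -3.30 0.37 -0.005; -2.15 -3.31 0.37 -0.005; -2.13 -3.32 0.37 -0.005; -2.12 -3.33 0.37 -0.005; -2.10 -3.34 0.37 -0.005; -2.08 -3.35 0.37 -0.005; -2.06 -3.36 0.37 -0.005; -2.04 -3.38 0.37 -0.005; -2.03 -3.39 0.37 -0.005; -2.01 -3.40 0.37 -0.005; -1.99 -3.41 0.37 -0.005; -1.97 -3.42 0.37 -0.005; -1.95 -3.43 0.37 -0.005; -1.94 -3.44 0.37 -0.005;
```

```bash
python3 -m crank '-3.1 -2.2 0.2 -0.02;-3.1 -2.2 0.2 -0.02;-3.1 -2.2 0.2 -0.02;-3.1 -2.2 0.2 -0.02;-3.1 -2.2 0.2 -0.02;-3.1 -2.2 0.2 -0.02;-3.1 -2.2 0.2 0;-3.1 -2.2 0.2 0' 0 
python3 -m crank '-3.1 -2.2 0 0;-3.1 -2.2 0 0;-3.1 -2.2 0 0;-3.1 -2.2 0 0;-3.1 -2.2 0 0;-0.5 -4 0 0;-0.5 -4 0 0;-0.5 -4 0 0'
python3 -c "
from h import *
go(.462,-.275,.13,162.5)"
```

```text
time_s: 4.47
ee_pos: [0.4488, 0.3639, 0.2267]
eef_rot: [-0.442, -3.106, -0.01]
wrist_force: [0.3, 1.0, -0.4]
gripper_width: 0.0852
time_s: 5.13
ee_pos: [0.5583, 0.0833, 0.2243]
eef_rot: [0.442, 3.109, 0.014]
wrist_force: [1.5, 0.1, -0.6]
gripper_width: 0.0858
pose [0.5583 0.0833 0.2243] phi 163.8 tilt 0.5 F [ 1.5  0.1 -0.6] w 0.0858 t 5.1
n 10
-0.07 -3.71 0.94 0.002; -0.08 -3.71 0.94 0.002; -0.09 -3.71 0.94 0.002; -0.10 -3.71 0.94 0.002; -0.11 -3.71 0.94 0.002; -0.12 -3.71 0.94 0.002; -0.12 -3.71 0.94 0.002; -0.13 -3.71 0.94 0.002; -0.14 -3.71 0.94 0.002; -0.15 -3.71 0.94 0.002;
```

```bash
python3 -m crank '-0.1 -3.7 0.9 0;-0.1 -3.7 0.9 0;-0.1 -3.7 0.9 0;-0.1 -3.7 0.9 0;-0.1 -3.7 0.9 0;-0.1 -3.7 0.9 0;-0.1 -3.7 0.9 0;-0.1 -3.7 0.9 0' >/dev/null
python3 -m crank '-0.1 -3.7 0.9 0;-0.1 -3.7 0.9 0.02;-0.1 -1.5 0.5 0;0 0 0 0'
python3 -c "
from h import *
go(.462,-.275,.077,162.5)"
```

```text
time_s: 6.13
ee_pos: [0.4535, -0.3169, 0.1244]
eef_rot: [0.491, 3.092, 0.008]
wrist_force: [-0.2, 0.2, 0.1]
gripper_width: 0.0853
pose [ 0.4535 -0.3169  0.1244] phi 161.9 tilt 0.7 F [-0.2  0.2  0.1] w 0.0853 t 6.1
n 2
0.25 2.12 2.37 -0.005; 0.24 2.13 2.37 -0.005;
```

```bash
python3 -m crank '0.25 2.1 0 -0.005;0.25 2.1 0 -0.005;0 0 0 0'
python3 -c "
from h import *
go(.462,-.275,.077,162.5)"
```

```text
time_s: 6.38
ee_pos: [0.4609, -0.2768, 0.1244]
eef_rot: [0.487, 3.092, 0.007]
wrist_force: [0.2, 0.8, 0.5]
gripper_width: 0.0853
pose [ 0.4609 -0.2768  0.1244] phi 162.1 tilt 0.7 F [0.2 0.8 0.5] w 0.0853 t 6.4
n 2
-0.03 0.10 2.37 -0.003; -0.03 0.10 2.37 -0.003;
```

```bash
python3 -m crank '0 0.1 2 0;0 0.1 2 0;0 0 0.7 0;0 0 0 0'
python3 -m crank '0 0 0 0;0 0 0 0;0 0 0 0;0 0 0 0;0 0 0 0;0 0 0 0;0 0 0 0;0 0 0 0' 1
python3 -m crank '0 0 0 0;0 0 0 0;0 0 0 0;0 0 0 0'
python3 -c "
from h import *
go(.462,-.275,.077,162.5)"
```

```text
time_s: 6.72
ee_pos: [0.4656, -0.2716, 0.0785]
eef_rot: [0.477, 3.089, 0.006]
wrist_force: [0.4, -0.0, 0.3]
gripper_width: 0.0855
time_s: 7.38
ee_pos: [0.4671, -0.2727, 0.0824]
eef_rot: [0.477, 3.084, 0.004]
wrist_force: [1.0, 0.5, -0.3]
gripper_width: 0.0238
time_s: 7.72
ee_pos: [0.4668, -0.2726, 0.0823]
eef_rot: [0.477, 3.085, 0.004]
wrist_force: [-0.4, -0.1, -0.6]
gripper_width: 0.0237
pose [ 0.4668 -0.2726  0.0823] phi 162.4 tilt 1.2 F [-0.4 -0.1 -0.6] w 0.0237 t 7.7
n 1
0.39 -0.37 0.53 -0.001;
```

```bash
python3 -m crank '0 0 -1.5 0;0 0 -2 0;0 0 -2.5 0;0 0 -2.5 0;0 0 0 0'
python3 - <<'E'
from h import *
p=optics.read_camera('scene');b=p['image'][150:260,250:390,::-1]
cv2.imwrite('pics/hub.png',cv2.resize(b,None,fx=4,fy=4,interpolation=cv2.INTER_CUBIC))
go(.661,.1595,.14,162.5)
E
```

```text
time_s: 8.13
ee_pos: [0.4636, -0.2718, 0.1683]
eef_rot: [0.478, 3.091, 0.007]
wrist_force: [0.9, -0.5, -0.8]
gripper_width: 0.024
pose [ 0.4631 -0.2714  0.1665] phi 162.4 tilt 0.8 F [ 0.2  0.2 -1.5] w 0.0238 t 8.2
n 12
-0.49 3.92 0.22 -0.000; -0.49 3.92 0.22 -0.000; -0.49 3.92 0.22 -0.000; -0.49 3.92 0.22 -0.000; -0.49 3.92 0.22 -0.000; -0.49 3.92 0.22 -0.000; -0.49 3.92 0.22 -0.000; -0.49 3.92 0.22 -0.000; -0.49 3.92 0.22 -0.000; -0.49 3.92 0.22 -0.000; -0.49 3.92 0.22 -0.000; -0.49 3.92 0.22 -0.000;
```

View pics/hub.png

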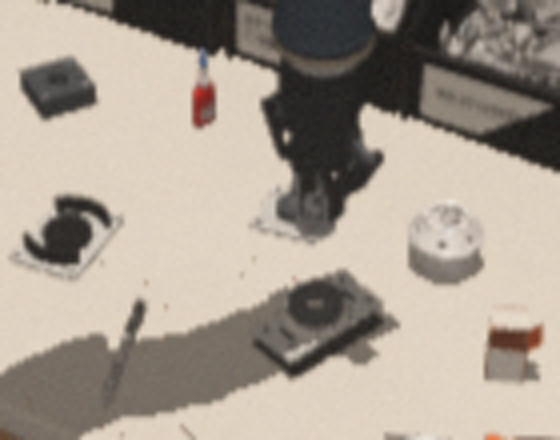

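The hub hangs upright in the gripper at crop (310,215), and the collar is exposed at (315,300). On to the socket.

```bash
python3 -m crank '-0.5 3.9 0.1 0;-0.5 3.9 0.1 0;-0.5 3.9 0.1 0;-0.5 3.9 0.1 0;-0.5 3.9 0.1 0;-0.5 3.9 0.1 0;-0.5 3.9 0.1 0;-0.5 3.9 0.1 0' >/dev/null
python3 -m crank '-0.5 3.9 0.1 0;-0.5 2 0.1 0;0 1 0 0;0 0 0 0'
python3 - <<'E'
from h import *
for n in('top','scene'):
  p=optics.read_camera(n)
  for t in ('hub_center','socket_seat'):
    for d in spotter.landmark_of(p,t)[:2]: print(n,t,round(d['conf'],2),w(p,d['location']).round(4))
go(.663,.1585,.1,162.5)
E
```

```text
time_s: 9.18
ee_pos: [0.6283, 0.0902, 0.145]
eef_rot: [-0.493, -3.103, -0.002]
wrist_force: [0.3, 0.3, -0.6]
gripper_width: 0.024
top hub_center 0.63 [0.6248 0.0903 0.1261]
top socket_seat 0.57 [0.6593 0.1583 0.0392]
scene hub_center 0.36 [0.6233 0.0817 0.1261]
scene socket_seat 0.79 [0.6606 0.1617 0.0362]
pose [0.6283 0.0841 0.1468] phi 161.5 tilt 0.1 F [-0.1 -0.2 -0.8] w 0.0234 t 9.5
n 3
-0.31 2.72 1.56 -0.006; -0.33 2.72 1.56 -0.006; -0.34 2.72 1.56 -0.006;
```

```bash
python3 -m crank '-0.3 2.4 1.4 -0.006;-0.3 2.4 1.4 -0.006;-0.3 2 1.4 -0.006;0 0 0 0;0 0 0 0'
python3 - <<'E'
from h import *
go(.6645,.1585,.085,162.5)
E
```

```text
time_s: 9.9
ee_pos: [0.6602, 0.1371, 0.1064]
eef_rot: [0.495, 3.096, -0.004]
wrist_force: [0.3, -1.0, -0.2]
gripper_width: 0.0237
pose [0.6602 0.1371 0.1064] phi 161.8 tilt 0.4 F [ 0.3 -1.  -0.2] w 0.0237 t 9.9
n 1
0.26 2.16 2.14 -0.012;
```

```bash
python3 -m crank '0.1 1.1 1 0;0.1 1 1 0;0 0 0 0;0 0 0 0'
python3 - <<'E'
from h import *
go(.6645,.1585,.085,162.5)
for n in('top','scene'):
  p=optics.read_camera(n)
  for t in ('hub_center','socket_seat'):
    for d in spotter.landmark_of(p,t)[:1]: print(n,t,round(d['conf'],2),w(p,d['location']).round(4))
E
```

```text
time_s: 10.23
ee_pos: [0.6655, 0.1551, 0.0859]
eef_rot: [0.503, 3.093, -0.006]
wrist_force: [-0.0, 0.4, -0.1]
gripper_width: 0.0238
pose [0.6655 0.1551 0.0859] phi 161.5 tilt 0.5 F [-0.   0.4 -0.1] w 0.0238 t 10.2
n 1
0.20 0.29 0.09 -0.017; 
top hub_center 0.43 [0.6627 0.1533 0.069 ]
top socket_seat 0.78 [0.6674 0.1612 0.0385]
scene hub_center 0.6 [0.6622 0.155  0.0686]
scene socket_seat 0.68 [0.6613 0.1647 0.0403]
```

```bash
python3 -m crank '0.2 0.5 0 0;0 0 1 0;0 0 1 0;0 0 0.5 0;0 0 0 0'
python3 - <<'E'
from h import *
go(.6645,.1605,.054,162.5)
E
```

```text
time_s: 10.95
ee_pos: [0.6661, 0.1605, 0.06]
eef_rot: [0.504, 3.091, -0.004]
wrist_force: [-0.2, -0.6, -2.4]
gripper_width: 0.0237
pose [0.6661 0.1605 0.06  ] phi 161.5 tilt 0.6 F [-0.2 -0.6 -2.4] w 0.0237 t 10.9
n 1
0.15 -0.05 0.60 -0.018;
```

```bash
python3 -m crank '0.1 0 0.3 0;0 0 0.2 0;0 0 0 0'; python3 -m crank '0 0 0.2 0;0 0 0 0'
```

```text
time_s: 11.2
ee_pos: [0.6645, 0.1607, 0.0543]
eef_rot: [0.505, 3.092, -0.005]
wrist_force: [-0.2, -0.9, 3.0]
gripper_width: 0.0235
time_s: 11.37
ee_pos: [0.6647, 0.1607, 0.0549]
eef_rot: [0.505, 3.091, -0.003]
wrist_force: [-0.3, 0.4, -1.5]
gripper_width: 0.0234
```

```bash
python3 -m crank '0 0 0 0;0 0 0 0;0 0 0 0;0 0 0 0;0 0 0 0;0 0 0 0;0 0 -1 0;0 0 -3 0' 0; python3 -m crank '0 0 -4 0;0 0 -4 0;0 0 0 0'
python3 - <<'E'
from h import *
for n in('top','scene'):
  p=optics.read_camera(n)
  for t in ('hub_center','socket_seat','collar_center','disc_center'):
    for d in spotter.landmark_of(p,t)[:2]: print(n,t,round(d['conf'],2),w(p,d['location']).round(4))
go(.461,-.272,.14,162.5)
E
```

```text
time_s: 12.03
ee_pos: [0.6614, 0.16, 0.0905]
eef_rot: [0.506, 3.099, -0.009]
wrist_force: [-1.5, -0.4, -0.5]
gripper_width: 0.0853
time_s: 12.28
ee_pos: [0.6624, 0.1605, 0.1788]
eef_rot: [0.506, 3.096, -0.007]
wrist_force: [2.2, 0.6, 0.6]
gripper_width: 0.0854
top hub_center 0.56 [ 0.6133 -0.1685  0.0294]
top hub_center 0.54 [0.6638 0.1608 0.0367]
top socket_seat 0.73 [0.6618 0.1603 0.0405]
top collar_center 0.5 [ 0.4663 -0.2754  0.0452]
top collar_center 0.15 [0.4631 0.0057 0.0207]
top disc_center 0.42 [ 0.467  -0.2717  0.0284]
scene hub_center 0.49 [0.6608 0.1609 0.034 ]
scene socket_seat 0.61 [0.6627 0.1632 0.0388]
scene socket_seat 0.52 [ 0.4658 -0.2708  0.0266]
scene collar_center 0.67 [ 0.4619 -0.2693  0.0493]
scene disc_center 0.52 [ 0.4637 -0.2675  0.0332]
pose [0.6585 0.1598 0.1692] phi 161.4 tilt 0.7 F [-0.1 -1.  -0.3] w 0.0854 t 12.8
n 12
0.42 -3.93 0.24 -0.002; 0.42 -3.93 0.24 -0.002; 0.43 -3.93 0.24 -0.002; 0.43 -3.93 0.24 -0.002; 0.44 -3.93 0.24 -0.002; 0.45 -3.93 0.24 -0.002; 0.45 -3.93 0.24 -0.002; 0.46 -3.93 0.24 -0.002; 0.46 -3.93 0.24 -0.002; 0.47 -3.93 0.24 -0.002; 0.48 -3.93 0.24 -0.002; 0.48 -3.93 0.24 -0.002;
```

```bash
python3 -m crank '0.4 -3.9 0.2 -0.002;0.4 -3.9 0.2 -0.002;0.4 -3.9 0.2 -0.002;0.4 -3.9 0.2 -0.002;0.4 -3.9 0.2 -0.002;0.4 -3.9 0.2 -0.002;0.4 -3.9 0.2 -0.002;0.4 -3.9 0.2 -0.002' >/dev/null
python3 -m crank '0.5 -3.9 0.2 0;0.5 -3.9 0.2 0;0.2 -2.5 0.2 0;0 -0.5 0 0;0 0 0 0'
python3 - <<'E'
from h import *
p=optics.read_camera('top');c=cloud(p)
m=(np.hypot(c[...,0]-.463,c[...,1]+.273)<.045)&(c[...,2]>.048)&(c[...,2]<.06);q=c[m][:,:2]*1000
if len(q)>20:print(len(q),cv2.minAreaRect(q.astype(np.float32)),cv2.minEnclosingCircle(q.astype(np.float32)))
go(.463,-.272,.09,162.5)
E
```

```text
time_s: 13.87
ee_pos: [0.4787, -0.24, 0.1446]
eef_rot: [-0.471, -3.094, 0.013]
wrist_force: [1.3, -0.7, 0.1]
gripper_width: 0.0854
52 ((454.09002685546875, -288.5122375488281), (19.325664520263672, 46.47580337524414), 64.11074829101562) ((456.2655029296875, -284.0298767089844), 23.467609405517578)
pose [ 0.4789 -0.2394  0.1446] phi 162.7 tilt 0.8 F [-0.4 -0.7 -0.2] w 0.0855 t 13.9
n 2
0.28 -1.79 2.73 0.002; 0.27 -1.79 2.73 0.002;
```

```bash
python3 -m crank '0.3 -1.8 1.5 0;0.3 -1.7 1.5 0;0 0 0 0;0 0 0 0'
python3 - <<'E'
from h import *
go(.463,-.273,.055,162.5)
E
```

```text
time_s: 14.25
ee_pos: [0.4669, -0.2659, 0.1143]
eef_rot: [-0.457, -3.099, 0.009]
wrist_force: [0.5, -0.4, 0.5]
gripper_width: 0.0855
pose [ 0.4669 -0.2659  0.1143] phi 163.2 tilt 0.6 F [ 0.5 -0.4  0.5] w 0.0855 t 14.2
n 2
0.08 -0.40 2.96 0.006; 0.08 -0.40 2.96 0.006;
```

```bash
python3 -m crank '0.1 -0.4 2 0.006;0.1 -0.4 2 0.006;0 0 1 0;0 0 0 0;0 0 0 0'
python3 - <<'E'
from h import *
go(.463,-.273,.054,162.5)
E
```

```text
time_s: 14.67
ee_pos: [0.4692, -0.2653, 0.0651]
eef_rot: [-0.46, -3.104, 0.004]
wrist_force: [-0.1, -0.4, 0.2]
gripper_width: 0.0855
pose [ 0.4692 -0.2653  0.0651] phi 163.1 tilt 0.2 F [-0.1 -0.4  0.2] w 0.0855 t 14.7
n 1
0.37 -0.92 1.11 0.011;
```

```bash
python3 -m crank '0.5 -0.9 0.3 0.01;0 -0.2 0.5 0;0 0 0.3 0;0 0 0 0'
python3 - <<'E'
from h import *
go(.463,-.273,.054,162.5)
E
```

```text
time_s: 15.0
ee_pos: [0.4629, -0.274, 0.056]
eef_rot: [0.473, 3.105, -0.005]
wrist_force: [0.2, 0.2, 0.0]
gripper_width: 0.0854
pose [ 0.4629 -0.274   0.056 ] phi 162.7 tilt 0.2 F [0.2 0.2 0. ] w 0.0854 t 15.0
n 1
0.02 0.10 0.20 0.003;
```

```bash
python3 -m crank '0 0 0.1 0;0 0 0.05 0;0 0 0.05 0;0 0 0 0;0 0 0 0;0 0 0 0;0 0 0 0;0 0 0 0' 1
python3 -m crank '0 0 -1.5 0;0 0 -2.5 0;0 0 -3 0;0 0 -2 0;0 0 0 0'
python3 - <<'E'
from h import *
for n in('top','scene'):
  p=optics.read_camera(n)
  for t in ('collar_center','disc_center','spindle_seat'):
    for d in spotter.landmark_of(p,t)[:2]: print(n,t,round(d['conf'],2),w(p,d['location']).round(4))
go(.6125,-.168,.12,162.5)
E
```

```text
time_s: 15.67
ee_pos: [0.4633, -0.2744, 0.0555]
eef_rot: [0.474, 3.104, -0.005]
wrist_force: [0.8, -0.4, -1.2]
gripper_width: 0.0492
time_s: 16.08
ee_pos: [0.4618, -0.2731, 0.1465]
eef_rot: [-0.473, -3.102, 0.002]
wrist_force: [1.3, -0.9, -1.6]
gripper_width: 0.0486
top collar_center 0.75 [0.664  0.16   0.0378]
top disc_center 0.49 [0.6617 0.1611 0.0374]
top spindle_seat 0.94 [ 0.6132 -0.1707  0.0269]
scene collar_center 0.68 [ 0.4573 -0.266   0.1359]
scene disc_center 0.74 [ 0.4636 -0.2658  0.0365]
scene disc_center 0.41 [0.4191 0.2835 0.0228]
scene spindle_seat 0.69 [0.4174 0.2854 0.0238]
scene spindle_seat 0.53 [ 0.6164 -0.1656  0.0261]
pose [ 0.4599 -0.272   0.1421] phi 162.7 tilt 0.6 F [ 0.2  0.7 -1.9] w 0.0486 t 16.5
n 5
-2.29 2.90 0.44 0.001; -2.29 2.90 0.44 0.001; -2.29 2.90 0.44 0.001; -2.29 2.90 0.44 0.001; -2.29 2.90 0.44 0.001;
```

```bash
python3 -m crank '-2.3 2.9 0.1 0;-2.3 2.9 0.1 0;-2.3 2.9 0.1 0;-2.3 2.9 0.1 0;-1.5 1.9 0.2 0;0 0 0 0;0 0 0 0'
python3 - <<'E'
from h import *
for n in('top','scene'):
  p=optics.read_camera(n)
  for t in ('collar_center','spindle_seat'):
    for d in spotter.landmark_of(p,t)[:2]: print(n,t,round(d['conf'],2),w(p,d['location']).round(4))
go(.6135,-.168,.085,162.5)
E
```

```text
time_s: 17.07
ee_pos: [0.6051, -0.1724, 0.1284]
eef_rot: [-0.48, -3.086, -0.002]
wrist_force: [0.0, -0.3, -1.2]
gripper_width: 0.0491
top spindle_seat 0.47 [ 0.6105 -0.17    0.0268]
scene collar_center 0.53 [ 0.6009 -0.1686  0.1218]
scene spindle_seat 0.47 [ 0.613  -0.1678  0.0255]
pose [ 0.6037 -0.1749  0.1298] phi 162.1 tilt 1.0 F [-0.5 -0.3 -1.5] w 0.0486 t 17.4
n 2
-0.36 0.48 2.24 -0.004; -0.36 0.48 2.24 -0.004;
```

```bash
python3 -m crank '-0.5 0.5 1.5 0;-0.4 0.4 1.5 0;0 0 1 0;0 0 0 0;0 0 0 0'
python3 - <<'E'
from h import *
go(.6155,-.169,.075,162.5)
E
```

```text
time_s: 17.78
ee_pos: [0.6138, -0.171, 0.0856]
eef_rot: [-0.493, -3.085, 0.0]
wrist_force: [-0.3, -0.7, -1.1]
gripper_width: 0.0488
pose [ 0.6138 -0.171   0.0856] phi 161.8 tilt 1.0 F [-0.3 -0.7 -1.1] w 0.0488 t 17.8
n 1
-0.10 0.24 1.06 -0.011;
```

```bash
python3 -m crank '-0.1 0.2 0.8 0;0 0 0.7 0;0 0 0.7 0;0 0 0 0'
python3 - <<'E'
from h import *
p=optics.read_camera('scene');b=p['image'][160:240,270:370,::-1]
cv2.imwrite('pics/col.png',cv2.resize(b,None,fx=6,fy=6,interpolation=cv2.INTER_CUBIC))
go(.6155,-.169,.036,162.5)
E
```

```text
time_s: 18.12
ee_pos: [0.6146, -0.1692, 0.0611]
eef_rot: [-0.493, -3.084, 0.001]
wrist_force: [-0.3, 1.1, -0.9]
gripper_width: 0.0489
pose [ 0.6149 -0.1694  0.0617] phi 161.8 tilt 1.0 F [ 0.1 -0.5 -1.8] w 0.0486 t 18.2
n 1
-0.05 0.06 2.57 -0.012;
```

View pics/col.png

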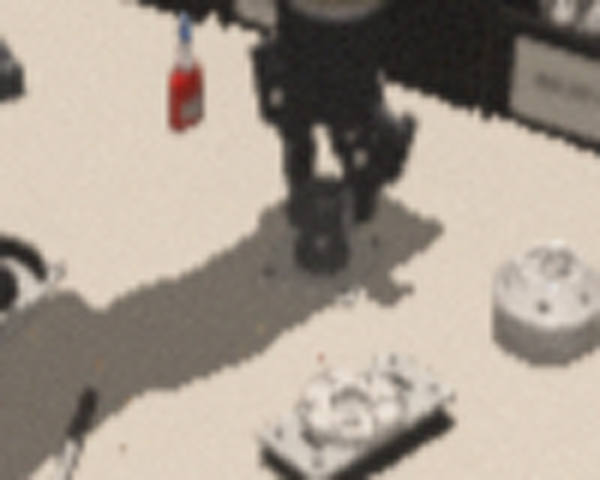

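The collar hangs level over the spindle at crop (320,210), and no force shows with its underside below the pin tip. The disc lies alone on the plate at (355,410). Lowering on.

```bash
python3 -m crank '0 0 0.7 0;0 0 0.7 0;0 0 0.5 0;0 0 0 0';python3 -m crank '0 0 0.3 0;0 0 0.3 0;0 0 0 0'
```

```text
time_s: 18.5
ee_pos: [0.6151, -0.1696, 0.0417]
eef_rot: [-0.494, -3.086, 0.001]
wrist_force: [-1.1, -0.1, -0.9]
gripper_width: 0.0488
time_s: 18.75
ee_pos: [0.615, -0.1697, 0.0358]
eef_rot: [-0.494, -3.086, 0.001]
wrist_force: [-1.4, -0.2, 2.5]
gripper_width: 0.0491
```

Contact is at the expected height. Releasing and retreating.

```bash
python3 -m crank '0 0 0 0;0 0 0 0;0 0 0 0;0 0 0 0;0 0 0 0;0 0 -1 0;0 0 -3 0;0 0 -4 0' 0; python3 -m crank '0 0 -3 0;0 0 0 0;0 0 0 0'
python3 - <<'E'
from h import *
for n in('top','scene'):
  p=optics.read_camera(n);c=cloud(p)
  for t in ('collar_center','disc_center','plate_center'):
    for d in spotter.landmark_of(p,t)[:2]: print(n,t,round(d['conf'],2),w(p,d['location']).round(4))
  m=(np.hypot(c[...,0]-.463,c[...,1]+.273)<.05)&(c[...,2]>.034)&(c[...,2]<.045);q=c[m][:,:2]*1000
  if len(q)>20:print(len(q),cv2.minAreaRect(q.astype(np.float32)),cv2.minEnclosingCircle(q.astype(np.float32)))
go(.463,-.272,.12,162.5)
E
```

```text
time_s: 19.42
ee_pos: [0.6123, -0.1687, 0.1114]
eef_rot: [-0.491, -3.074, -0.0]
wrist_force: [-0.3, -0.2, -0.2]
gripper_width: 0.0851
time_s: 19.67
ee_pos: [0.6166, -0.17, 0.1528]
eef_rot: [-0.494, -3.086, 0.001]
wrist_force: [-0.0, 0.4, -1.5]
gripper_width: 0.0854
top collar_center 0.38 [ 0.6136 -0.1715  0.0299]
top collar_center 0.37 [ 0.6156 -0.1681  0.0222]
top disc_center 0.57 [ 0.4667 -0.2698  0.0288]
top plate_center 0.81 [ 0.4678 -0.273   0.0244]
top plate_center 0.58 [ 0.365  -0.7008  0.0042]
227 ((464.3569030761719, -273.22344970703125), (65.0416488647461, 74.84513092041016), 54.39698028564453) ((461.356201171875, -273.3294982910156), 41.950042724609375)
scene collar_center 0.5 [ 0.6126 -0.1633  0.0294]
scene collar_center 0.19 [ 0.464  -0.2734  0.0268]
scene disc_center 0.72 [ 0.4648 -0.2643  0.0371]
scene plate_center 0.47 [ 0.4685 -0.2715  0.022 ]
160 ((464.9346008300781, -268.63543701171875), (83.40282440185547, 64.21399688720703), 1.2898597717285156) ((463.5308837890625, -276.4859619140625), 43.70326614379883)
pose [ 0.6155 -0.1697  0.1497] phi 161.8 tilt 1.2 F [-0.1  0.4  0. ] w 0.0855 t 20.1
n 5
2.26 -2.90 0.59 -0.002; 2.27 -2.89 0.59 -0.002; 2.27 -2.88 0.59 -0.002; 2.28 -2.88 0.59 -0.002; 2.29 -2.87 0.59 -0.002;
```

```bash
python3 -m crank '2.3 -2.9 0 0;2.3 -2.9 0.3 0;2.3 -2.9 0.6 0;2.3 -2.9 0.6 0;1.4 -1.8 0.5 -0.01;0 0 0 0;0 0 0 0;0 0 0 0'
python3 - <<'E'
from h import *
go(.4645,-.271,.1,162.5)
E
```

```text
time_s: 20.73
ee_pos: [0.4666, -0.2648, 0.1268]
eef_rot: [-0.472, -3.079, -0.004]
wrist_force: [0.5, -0.5, -0.4]
gripper_width: 0.0851
pose [ 0.4666 -0.2648  0.1268] phi 162.6 tilt 1.5 F [ 0.5 -0.5 -0.4] w 0.0851 t 20.7
n 1
0.01 -0.66 2.68 0.001;
```

```bash
python3 -m crank '0 -0.7 2 0;0 0 2 0;0.3 -0.3 1.5 0;0 0 0 0;0 0 0 0'
python3 - <<'E'
from h import *
go(.4645,-.271,.036,162.5)
E
```

```text
time_s: 21.15
ee_pos: [0.467, -0.2697, 0.0708]
eef_rot: [-0.461, -3.087, -0.006]
wrist_force: [0.5, 0.3, 0.8]
gripper_width: 0.0852
pose [ 0.467  -0.2697  0.0708] phi 163.0 tilt 1.2 F [0.5 0.3 0.8] w 0.0852 t 21.1
n 1
0.20 -0.19 3.48 0.009;
```

```bash
python3 -m crank '0.3 -0.2 1 0.01;0.2 -0.2 1 0;0 0 1 0;0 0 0 0;0 0 0 0'
python3 - <<'E'
from h import *
go(.4645,-.271,.036,162.5)
E
```

```text
time_s: 21.57
ee_pos: [0.4657, -0.27, 0.0417]
eef_rot: [-0.469, -3.091, -0.006]
wrist_force: [1.1, -0.0, 0.2]
gripper_width: 0.0857
pose [ 0.4657 -0.27    0.0417] phi 162.7 tilt 0.9 F [ 1.1 -0.   0.2] w 0.0857 t 21.6
n 1
0.08 -0.13 0.57 0.004;
```

```bash
python3 -m crank '0.1 -0.2 0.3 0;0 0 0.3 0;0 0 0 0'; python3 -m crank '0 0 0.05 0;0 0 0.05 0;0 0 0 0;0 0 0 0;0 0 0 0;0 0 0 0' 1
python3 -m crank '0 0 -0.5 0;0 0 -1.5 0;0 0 -1.5 0;0 0 -1 0;0 0 0 0'
python3 - <<'E'
from h import *
for n in('top','scene'):
  p=optics.read_camera(n)
  for t in ('disc_center','plate_center','nest_seat'):
    for d in spotter.landmark_of(p,t)[:2]: print(n,t,round(d['conf'],2),w(p,d['location']).round(4))
b=p['image'][180:260,280:380,::-1]
cv2.imwrite('pics/disc.png',cv2.resize(b,None,fx=6,fy=6,interpolation=cv2.INTER_CUBIC))
go(.463,.0095,.1,183.5)
E
```

```text
time_s: 21.82
ee_pos: [0.465, -0.2717, 0.0362]
eef_rot: [-0.468, -3.093, -0.005]
wrist_force: [0.3, 0.2, 0.8]
gripper_width: 0.085
time_s: 22.32
ee_pos: [0.4653, -0.2719, 0.0367]
eef_rot: [-0.469, -3.094, -0.005]
wrist_force: [1.0, 0.6, -1.4]
gripper_width: 0.0627
time_s: 22.73
ee_pos: [0.465, -0.2718, 0.0832]
eef_rot: [-0.469, -3.091, -0.006]
wrist_force: [0.8, 0.7, -0.2]
gripper_width: 0.0623
top plate_center 0.98 [ 0.363  -0.6997  0.0051]
top nest_seat 0.81 [0.4625 0.0053 0.0264]
scene disc_center 0.55 [ 0.4647 -0.2684  0.0807]
scene plate_center 0.68 [ 0.358  -0.6943  0.0049]
scene plate_center 0.63 [ 0.4663 -0.2703  0.0234]
scene nest_seat 0.71 [0.4648 0.0094 0.0193]
pose [ 0.4639 -0.2711  0.0808] phi 162.8 tilt 1.1 F [ 0.1  0.4 -1.3] w 0.062 t 23.1
n 8
1.05 3.35 -0.24 -0.045; 0.90 3.39 -0.24 -0.045; 0.74 3.43 -0.24 -0.045; 0.59 3.46 -0.24 -0.045; 0.43 3.48 -0.24 -0.045; 0.27 3.50 -0.24 -0.045; 0.11 3.51 -0.24 -0.045; -0.04 3.51 -0.24 -0.045;
```

View pics/disc.png

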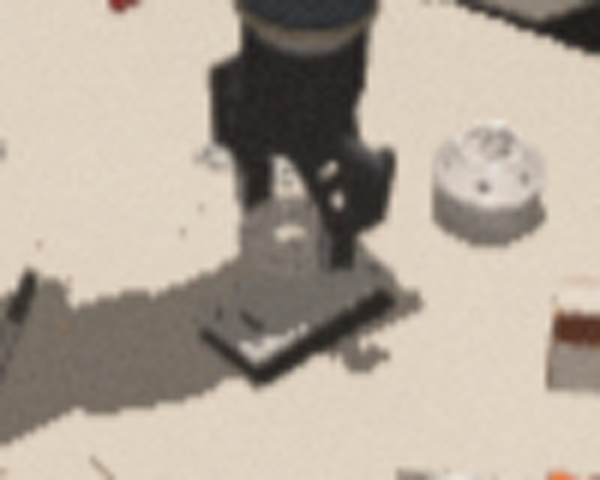

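The disc is held level at crop (285,235) and the plate is still on the carrier at (295,320). On to the nest.

```bash
python3 -m crank '1.0 3.3 -0.3 -0.045;0.9 3.4 -0.3 -0.045;0.7 3.4 -0.3 -0.045;0.6 3.4 -0.3 -0.045;0.4 3.5 -0.2 -0.045;0.3 3.5 -0.2 -0.045;0.1 2.2 -0.2 -0.045;0 0 0 0'
python3 - <<'E'
from h import *
go(.463,.009,.07,183.5)
E
```

```text
time_s: 23.8
ee_pos: [0.463, -0.0338, 0.098]
eef_rot: [0.035, -3.122, -0.01]
wrist_force: [-0.2, 0.4, -1.9]
gripper_width: 0.0623
pose [ 0.463  -0.0338  0.098 ] phi -178.7 tilt 1.1 F [-0.2  0.4 -1.9] w 0.0623 t 23.8
n 2
-0.05 2.14 1.40 -0.019; -0.09 2.14 1.40 -0.019;
```

```bash
python3 -m crank '0 2.1 0.7 -0.02;-0.1 2 0.7 -0.02;0 0 0.7 0;0 0 0 0;0 0 0 0'
python3 - <<'E'
from h import *
for n in('top','scene'):
  p=optics.read_camera(n)
  for t in ('disc_center','nest_seat'):
    for d in spotter.landmark_of(p,t)[:2]: print(n,t,round(d['conf'],2),w(p,d['location']).round(4))
go(.463,.009,.05,183.5)
E
```

```text
time_s: 24.22
ee_pos: [0.4627, 0.0093, 0.0759]
eef_rot: [0.102, -3.121, -0.01]
wrist_force: [-0.3, -0.4, -1.2]
gripper_width: 0.062
top disc_center 0.53 [0.4639 0.0094 0.0687]
top nest_seat 0.71 [0.4603 0.0077 0.0223]
scene disc_center 0.63 [0.4602 0.0086 0.074 ]
scene nest_seat 0.77 [0.4661 0.0092 0.0237]
pose [0.4629 0.0089 0.0765] phi -176.3 tilt 1.1 F [-0.9 -0.8 -1.4] w 0.0623 t 24.5
n 1
-0.01 0.01 2.65 0.003;
```

```bash
python3 -m crank '0 0 1.3 0;0 0 1.3 0;0 0 1 0;0 0 0.5 0;0 0 0 0;0 0 0 0'
python3 - <<'E'
from h import *
go(.463,.009,.025,183.5)
E
```

```text
time_s: 25.02
ee_pos: [0.464, 0.0069, 0.0359]
eef_rot: [0.094, -3.127, -0.01]
wrist_force: [-0.2, 0.4, -0.2]
gripper_width: 0.0625
pose [0.464  0.0069 0.0359] phi -176.6 tilt 0.8 F [-0.2  0.4 -0.2] w 0.0625 t 25.0
n 1
0.09 0.22 1.09 -0.001;
```

```bash
python3 -m crank '0.1 0.2 0.4 0;0 0 0.3 0;0 0 0.2 0;0 0 0 0';python3 -m crank '0 0 0.2 0;0 0 0 0'
```

```text
time_s: 25.35
ee_pos: [0.4636, 0.009, 0.0276]
eef_rot: [0.093, -3.13, -0.01]
wrist_force: [-0.5, 1.3, -1.2]
gripper_width: 0.0621
time_s: 25.52
ee_pos: [0.4637, 0.0091, 0.0256]
eef_rot: [0.094, -3.13, -0.01]
wrist_force: [-0.4, 0.4, -1.4]
gripper_width: 0.0625
```

```bash
python3 -m crank '0 0 0.15 0;0 0 0 0'; python3 -m crank '0 0 0.1 0;0 0 0 0'
```

```text
time_s: 25.68
ee_pos: [0.4639, 0.0091, 0.0243]
eef_rot: [0.093, -3.131, -0.01]
wrist_force: [-0.2, 1.1, -1.2]
gripper_width: 0.0626
time_s: 25.85
ee_pos: [0.464, 0.0091, 0.0244]
eef_rot: [0.093, -3.132, -0.01]
wrist_force: [-0.1, -0.0, -1.5]
gripper_width: 0.0619
```

```bash
python3 -m crank '0 0 0.2 0;0 0 0 0';  python3 -m crank '0 0 0 0;0 0 0 0;0 0 0 0;0 0 0 0;0 0 -0.5 0;0 0 -1.5 0;0 0 -3 0;0 0 -3 0' 0; python3 -m crank '0 0 -3 0;0 0 0 0;0 0 0 0'
python3 - <<'E'
from h import *
for n in('top','scene'):
  p=optics.read_camera(n);c=cloud(p)
  for t in ('disc_center','nest_seat','plate_center'):
    for d in spotter.landmark_of(p,t)[:2]: print(n,t,round(d['conf'],2),w(p,d['location']).round(4))
  m=(np.hypot(c[...,0]-.467,c[...,1]+.273)<.08)&(c[...,2]>.022)&(c[...,2]<.033);q=c[m][:,:2]*1000
  print(len(q),cv2.minAreaRect(q.astype(np.float32)))
  m=(np.hypot(c[...,0]-.463,c[...,1]-.009)<.028)&(c[...,2]<.06);q=c[m];A=np.c_[q[:,:2],np.ones(len(q))];print('disc top',np.linalg.lstsq(A,q[:,2],rcond=None)[0][:2],np.median(q[:,2]))
go(.467,-.272,.1,162.5)
E
```

```text
time_s: 26.02
ee_pos: [0.4642, 0.0091, 0.0245]
eef_rot: [0.093, -3.133, -0.01]
wrist_force: [0.1, 0.3, -2.4]
gripper_width: 0.0623
time_s: 26.68
ee_pos: [0.4617, 0.0085, 0.1025]
eef_rot: [0.094, -3.123, -0.009]
wrist_force: [1.5, -0.3, -0.4]
gripper_width: 0.0852
time_s: 26.93
ee_pos: [0.4641, 0.0083, 0.1393]
eef_rot: [0.093, -3.13, -0.01]
wrist_force: [0.5, 0.6, -0.6]
gripper_width: 0.0856
top disc_center 0.63 [0.4641 0.0082 0.0169]
top nest_seat 0.44 [0.4615 0.0072 0.024 ]
top plate_center 0.96 [ 0.3615 -0.697   0.0037]
top plate_center 0.66 [ 0.4679 -0.2719  0.0244]
494 ((467.0946350097656, -275.2585754394531), (55.93391036987305, 120.77719116210938), 72.2929916381836)
disc top [-0.09526984 -0.11256522] 0.023018016060329185
scene disc_center 0.62 [0.4589 0.0113 0.024 ]
scene disc_center 0.61 [0.4167 0.285  0.0204]
scene nest_seat 0.45 [0.4606 0.0106 0.0232]
scene plate_center 0.9 [ 0.4652 -0.2712  0.0305]
scene plate_center 0.59 [ 0.3563 -0.6944  0.0047]
298 ((465.1929016113281, -270.2440185546875), (61.938438415527344, 122.45486450195312), 71.48106384277344)
disc top [5.0360251  0.99438646] 0.009651087421487025
pose [0.4632 0.0083 0.1373] phi -176.6 tilt 0.9 F [-1.2 -0.2  0.4] w 0.0852 t 27.3
n 8
0.16 -3.50 0.47 0.046; 0.00 -3.50 0.47 0.046; -0.16 -3.50 0.47 0.046; -0.32 -3.49 0.47 0.046; -0.48 -3.47 0.47 0.046; -0.63 -3.45 0.47 0.046; -0.79 -3.41 0.47 0.046; -0.95 -3.37 0.47 0.046;
```

```bash
python3 -m crank '0.1 -3.5 0.3 0.046;0 -3.5 0.3 0.046;-0.2 -3.5 0.3 0.046;-0.3 -3.5 0.4 0.046;-0.5 -3.5 0.4 0.046;-0.6 -3.4 0.4 0.046;-0.7 -2.8 0.4 0.046;0 0 0 0'
python3 - <<'E'
from h import *
p=optics.read_camera('top');b=p['image'][150:260,160:300,::-1]
cv2.imwrite('pics/nest.png',cv2.resize(b,None,fx=5,fy=5,interpolation=cv2.INTER_CUBIC))
go(.4665,-.273,.08,162.3)
E
```

```text
time_s: 28.0
ee_pos: [0.4676, -0.2374, 0.1053]
eef_rot: [-0.416, -3.095, -0.007]
wrist_force: [-0.6, -0.9, -0.1]
gripper_width: 0.0855
pose [ 0.4676 -0.2349  0.1053] phi 164.9 tilt 1.2 F [ 0.3 -0.2 -0.6] w 0.0856 t 28.1
n 2
-0.45 -1.85 1.26 0.022; -0.49 -1.84 1.26 0.022;
```

View pics/nest.png

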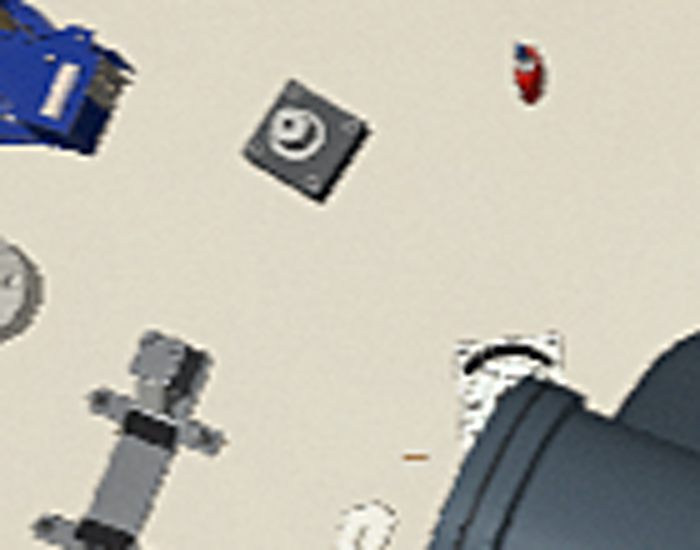

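The hub stands in the block at crop (297,132). The arm hides most of the nest, so I'll check that later. Now for the plate.

```bash
python3 -m crank '-0.4 -1.8 0.7 0.022;-0.4 -1.8 0.8 0.022;0 0 1 0;0 0 0 0;0 0 0 0'
python3 - <<'E'
from h import *
go(.4665,-.273,.05,162.3)
E
```

```text
time_s: 28.47
ee_pos: [0.465, -0.2681, 0.0771]
eef_rot: [-0.473, -3.082, -0.015]
wrist_force: [0.3, 0.0, 0.3]
gripper_width: 0.0855
pose [ 0.465  -0.2681  0.0771] phi 162.6 tilt 1.5 F [0.3 0.  0.3] w 0.0855 t 28.5
n 1
-0.29 -0.42 2.71 0.005;
```

```bash
python3 -m crank '-0.2 -0.5 1.2 0.005;0 0 1.2 0;0 0 1.2 0;0 0 0.6 0;0 0 0 0;0 0 0 0'
python3 - <<'E'
from h import *
go(.4665,-.273,.026,162.3)
E
```

```text
time_s: 28.97
ee_pos: [0.4667, -0.2681, 0.0325]
eef_rot: [-0.467, -3.084, -0.018]
wrist_force: [-0.5, -0.2, 0.0]
gripper_width: 0.0852
pose [ 0.4667 -0.2681  0.0325] phi 162.8 tilt 1.5 F [-0.5 -0.2  0. ] w 0.0852 t 29.0
n 1
-0.13 -0.48 0.65 0.008;
```

```bash
python3 -m crank '-0.1 -0.5 0.4 0.008;0 0 0.3 0;0 0 0 0'; python3 -m crank '0 0 0.05 0;0 0 0.05 0;0 0 0 0;0 0 0 0;0 0 0 0;0 0 0 0;0 0 0 0' 1
python3 -m crank '0 0 -0.5 0;0 0 -1.5 0;0 0 -2.5 0;0 0 -3 0;0 0 -2.5 0;0 0 0 0;0 0 0 0'
python3 - <<'E'
from h import *
for n in('top','scene'):
  p=optics.read_camera(n)
  for t in ('plate_center','rack_seat'):
    for d in spotter.landmark_of(p,t)[:2]: print(n,t,round(d['conf'],2),w(p,d['location']).round(4))
b=p['image'][170:260,250:370,::-1]
cv2.imwrite('pics/plate.png',cv2.resize(b,None,fx=6,fy=6,interpolation=cv2.INTER_CUBIC))
go(.463,.0095,.16,160)
E
```

```text
time_s: 29.22
ee_pos: [0.4669, -0.2732, 0.0259]
eef_rot: [-0.479, -3.084, -0.018]
wrist_force: [0.2, 0.1, 1.1]
gripper_width: 0.0856
time_s: 29.8
ee_pos: [0.4672, -0.2737, 0.0261]
eef_rot: [-0.481, -3.085, -0.017]
wrist_force: [-0.1, 0.5, -2.2]
gripper_width: 0.0541
time_s: 30.38
ee_pos: [0.4678, -0.2745, 0.1306]
eef_rot: [-0.48, -3.081, -0.019]
wrist_force: [1.3, -0.1, -2.3]
gripper_width: 0.0543
top plate_center 0.63 [ 0.3603 -0.6996  0.0055]
top rack_seat 0.48 [ 0.6177 -0.1688  0.0215]
scene plate_center 0.71 [ 0.3588 -0.694   0.0063]
scene plate_center 0.71 [0.6608 0.159  0.0383]
scene rack_seat 0.53 [0.4162 0.2854 0.023 ]
pose [ 0.467  -0.2741  0.1285] phi 162.3 tilt 1.7 F [ 0.5 -0.1 -1.3] w 0.0542 t 30.7
n 8
1.12 3.36 -0.39 0.005; 1.14 3.36 -0.39 0.005; 1.16 3.35 -0.39 0.005; 1.18 3.34 -0.39 0.005; 1.19 3.34 -0.39 0.005; 1.21 3.33 -0.39 0.005; 1.23 3.33 -0.39 0.005; 1.24 3.32 -0.39 0.005;
```

View pics/plate.png

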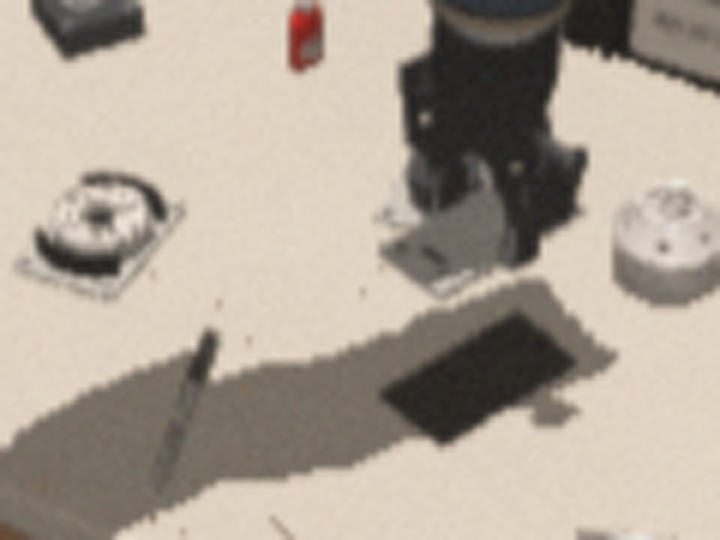

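The plate is held level, with its visible half around crop (440,240). The disc lies flat between the nest walls at (100,215), and the carrier is bare. On to the rack.

```bash
python3 -m crank '0.6 3.3 -0.4 0.005;0.6 3.4 -0.4 0.005;0.6 3.4 -0.4 0.005;0.6 3.4 -0.4 0.005;0.6 3.4 -0.4 0.005;0.6 3.4 -0.4 0.005;0.6 3.4 -0.2 0.005;1 3 -0.1 0.005' 
python3 -m crank '2 2.9 0 0.005;2 2.9 0 0.005;2 2.9 0 0.005;2 2.9 0 0.005;2 2.9 0 0;1.5 2.2 0 0;0 0 0 0;0 0 0 0'
python3 - <<'E'
from h import *
go(.418,.278,.12,159)
E
```

```text
time_s: 31.35
ee_pos: [0.5031, -0.0039, 0.1528]
eef_rot: [-0.568, -3.052, -0.011]
wrist_force: [1.1, -0.3, -1.1]
gripper_width: 0.0543
time_s: 32.02
ee_pos: [0.4523, 0.2121, 0.1519]
eef_rot: [-0.581, -3.042, -0.008]
wrist_force: [0.5, -0.7, -1.1]
gripper_width: 0.0543
pose [0.4523 0.2121 0.1519] phi 158.4 tilt 2.6 F [ 0.5 -0.7 -1.1] w 0.0543 t 32.0
n 3
1.87 1.62 1.06 -0.004; 1.87 1.63 1.06 -0.004; 1.86 1.63 1.06 -0.004;
```

```bash
python3 -m crank '1.9 1.6 1 -0.004;1.9 1.6 1 -0.004;1.7 1.4 0.5 0;0 0 0 0;0 0 0 0'
python3 - <<'E'
from h import *
p=optics.read_camera('top');c=cloud(p)
for t in ('plate_center','rack_seat'):
    for d in spotter.landmark_of(p,t)[:2]: print(t,round(d['conf'],2),w(p,d['location']).round(4))
b=p['image'][195:295,130:240,::-1]
cv2.imwrite('pics/rack.png',cv2.resize(b,None,fx=5,fy=5,interpolation=cv2.INTER_CUBIC))
m=(np.hypot(c[...,0]-.418,c[...,1]-.278)<.09)&(c[...,2]>.08)&(c[...,2]<.135);q=c[m]
print(len(q),cv2.minAreaRect(q[:,:2].astype(np.float32)*1000))
go(.418,.278,.09,159)
M=Ro.from_rotvec(status.get_obs()['eef_rot']).as_matrix();print(M.round(3))
E
```

```text
time_s: 32.43
ee_pos: [0.4168, 0.2733, 0.1259]
eef_rot: [-0.576, -3.042, -0.001]
wrist_force: [-0.1, 0.1, -1.0]
gripper_width: 0.0544
plate_center 0.95 [0.4167 0.2757 0.1211]
plate_center 0.64 [ 0.3631 -0.7021  0.0063]
rack_seat 0.92 [0.4184 0.2776 0.0136]
421 ((415.03656005859375, 268.5317077636719), (60.41508102416992, 119.79093933105469), 68.44477081298828)
pose [0.4176 0.2728 0.1265] phi 158.4 tilt 2.6 F [-0.2 -0.5 -0.9] w 0.0542 t 32.6
n 1
0.15 0.49 3.65 -0.010; 
[[-0.929  0.367 -0.044]
 [ 0.367  0.93   0.01 ]
 [ 0.045 -0.007 -0.999]]
```

View pics/rack.png

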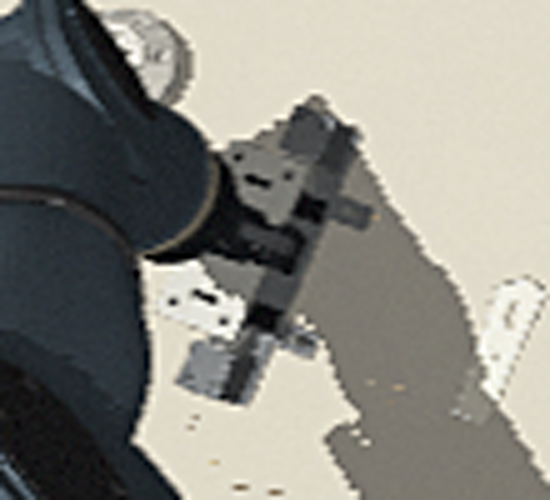

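The held plate is over the rack and in line with it, its slots at crop (258,180) and (205,297) between the housings at (310,130) and (215,365). I'll lower it above the bolts and correct.

```bash
python3 -m crank '0.2 0.6 1.2 -0.01;0 0 1.5 0;-0.1 0 1.5 0;0 0 0.7 0;0 0 0 0;0 0 0 0'
python3 - <<'E'
from h import *
go(.418,.2795,.062,159)
for n in('top','scene'):
  p=optics.read_camera(n)
  for t in ('plate_center','rack_seat'):
    for d in spotter.landmark_of(p,t)[:2]: print(n,t,round(d['conf'],2),w(p,d['location']).round(4))
E
```

```text
time_s: 33.08
ee_pos: [0.4222, 0.2739, 0.0778]
eef_rot: [-0.58, -3.047, -0.005]
wrist_force: [0.4, -0.3, -0.2]
gripper_width: 0.0542
pose [0.4222 0.2739 0.0778] phi 158.4 tilt 2.3 F [ 0.4 -0.3 -0.2] w 0.0542 t 33.1
n 1
0.60 0.37 1.58 -0.010; 
top plate_center 0.96 [0.4238 0.2723 0.0769]
top plate_center 0.66 [ 0.3617 -0.7013  0.0076]
top rack_seat 0.69 [0.4155 0.2795 0.0172]
scene plate_center 0.88 [ 0.3585 -0.695   0.0044]
scene plate_center 0.45 [0.421  0.275  0.0784]
scene rack_seat 0.65 [0.4181 0.2843 0.0249]
```

```bash
python3 -m crank '0.7 0.45 0.5 -0.01;0 0.1 0.5 0;0 0 0.3 0;0 0 0 0;0 0 0 0'
python3 - <<'E'
from h import *
go(.4175,.28,.062,159)
E
```

```text
time_s: 33.8
ee_pos: [0.4162, 0.2847, 0.0649]
eef_rot: [-0.559, -3.052, -0.01]
wrist_force: [0.2, -0.2, -0.6]
gripper_width: 0.0545
pose [0.4162 0.2847 0.0649] phi 159.2 tilt 2.3 F [ 0.2 -0.2 -0.6] w 0.0545 t 33.8
n 1
-0.28 -0.39 0.29 0.004;
```

```bash
python3 -m crank '-0.2 -0.35 0.2 0;0 0 0.5 0;0 0 0.5 0;0 0 0 0'; python3 -m crank '0 0 0.5 0;0 0 0.5 0;0 0 0 0'
python3 - <<'E'
from h import *
go(.4175,.28,.022,159)
E
```

```text
time_s: 34.13
ee_pos: [0.4166, 0.2801, 0.0516]
eef_rot: [-0.559, -3.052, -0.01]
wrist_force: [-0.4, 0.0, -1.1]
gripper_width: 0.0542
time_s: 34.38
ee_pos: [0.4176, 0.2804, 0.0411]
eef_rot: [-0.562, -3.054, -0.012]
wrist_force: [0.2, -0.5, 0.5]
gripper_width: 0.0538
pose [0.4176 0.2804 0.0411] phi 159.2 tilt 2.1 F [ 0.2 -0.5  0.5] w 0.0538 t 34.4
n 1
-0.00 -0.04 1.91 0.003;
```

```bash
python3 -m crank '0 0 0.5 0;0 0 0.5 0'; python3 -m crank '0 0 0.5 0;0 0 0.5 0'; python3 -m crank '0 0 0.3 0;0 0 0 0'
```

```text
time_s: 34.55
ee_pos: [0.4186, 0.2812, 0.0319]
eef_rot: [-0.563, -3.056, -0.016]
wrist_force: [1.0, 0.1, 7.8]
gripper_width: 0.0543
time_s: 34.72
ee_pos: [0.419, 0.2817, 0.0217]
eef_rot: [-0.564, -3.057, -0.018]
wrist_force: [-1.9, -0.0, 5.3]
gripper_width: 0.0544
time_s: 34.88
ee_pos: [0.4192, 0.2817, 0.0217]
eef_rot: [-0.565, -3.058, -0.02]
wrist_force: [0.5, -0.9, -3.2]
gripper_width: 0.0541
```

```bash
python3 -m crank '0 0 0.4 0;0 0 0.4 0;0 0 0 0'; python3 -m crank '0 0 0 0;0 0 0 0;0 0 0 0;0 0 0 0;0 0 0 0;0 0 -0.5 0;0 0 -2 0;0 0 -3 0' 0;  python3 -m crank '0 0 -4 0;0 0 -4 0;0 0 0 0;0 0 0 0'
python3 - <<'E'
from h import *
for n in('top','scene'):
  p=optics.read_camera(n)
  for t in ('plate_center','rack_seat'):
    for d in spotter.landmark_of(p,t)[:2]: print(n,t,round(d['conf'],2),w(p,d['location']).round(4))
go(.62,.0,.3,159)
E
```

```text
time_s: 35.13
ee_pos: [0.4199, 0.2818, 0.0202]
eef_rot: [-0.568, -3.061, -0.027]
wrist_force: [0.9, -0.0, -7.3]
gripper_width: 0.054
time_s: 35.8
ee_pos: [0.4177, 0.2789, 0.0706]
eef_rot: [-0.565, -3.053, -0.014]
wrist_force: [-0.3, 1.3, -0.2]
gripper_width: 0.0857
time_s: 36.13
ee_pos: [0.4216, 0.2778, 0.1588]
eef_rot: [-0.566, -3.055, -0.018]
wrist_force: [-0.9, -0.1, -1.0]
gripper_width: 0.0853
top plate_center 0.87 [ 0.365  -0.7035  0.0028]
top plate_center 0.7 [0.4219 0.2814 0.0203]
top rack_seat 0.92 [0.4185 0.2783 0.0165]
top rack_seat 0.39 [ 0.6112 -0.1698  0.0261]
scene plate_center 0.71 [ 0.3564 -0.6938  0.0075]
scene plate_center 0.49 [0.4186 0.2854 0.0202]
scene rack_seat 0.63 [0.4134 0.2851 0.0226]
pose [0.4206 0.2771 0.156 ] phi 159.0 tilt 2.2 F [0.5 0.5 0.2] w 0.0854 t 36.4
n 10
-2.85 -1.87 -1.44 0.000; -2.85 -1.87 -1.44 0.000; -2.85 -1.87 -1.44 0.000; -2.85 -1.87 -1.44 0.000; -2.85 -1.87 -1.44 0.000; -2.85 -1.87 -1.44 0.000; -2.85 -1.87 -1.44 0.000; -2.85 -1.87 -1.44 0.000; -2.85 -1.87 -1.44 0.000; -2.85 -1.87 -1.44 0.000;
```

```bash
python3 -m crank '-2.8 -1.9 -1.5 0;-2.8 -1.9 -1.5 0;-2.8 -1.9 -1.5 0;-2.8 -1.9 -1.5 0;-2.8 -1.9 -1.5 0;-2.8 -1.9 -1.5 0;-2.8 -1.9 -1.5 0;0 0 0 0'; python3 -m crank '0 -3 0 0;0 -2 0 0;0 0 0 0;0 0 0 0'
python3 - <<'E'
from h import *
P={}
C={'hub':((.661,.16),.011,.035,.09),'collar':((.613,-.168),.024,.03,.06),'disc':((.463,.009),.031,.02,.04),'plate':((.418,.28),.045,.02,.035)}
ims=[]
for n in('top','scene'):
  p=optics.read_camera(n);c=cloud(p);P[n]=p
  for t in ('hub_center','collar_center','disc_center','plate_center','rack_seat'):
    for d in spotter.landmark_of(p,t)[:2]: print(n,t,round(d['conf'],2),w(p,d['location']).round(4))
  for k,(o,r,a,b) in C.items():
    m=(np.hypot(c[...,0]-o[0],c[...,1]-o[1])<r)&(c[...,2]>a)&(c[...,2]<b);q=c[m]
    if len(q)>8:
      A=np.c_[q[:,:2]-o,np.ones(len(q))];print('  ',k,len(q),'slope',np.linalg.lstsq(A,q[:,2],rcond=None)[0][:2].round(3),'z',np.median(q[:,2]).round(4),'ctr',((q[:,:2].max(0)+q[:,:2].min(0))/2).round(4))
t,s=P['top']['image'],P['scene']['image']
cr=lambda im,p,x,h=30:cv2.resize(im[max(px(p,x)[1]-h,0):px(p,x)[1]+h,px(p,x)[0]-int(h*4/3):px(p,x)[0]+int(h*4/3)],(400,300),interpolation=cv2.INTER_CUBIC)
o=np.vstack([np.hstack([cr(t,P['top'],[.418,.28,.03],35),cr(s,P['scene'],[.418,.28,.03])]),np.hstack([cr(s,P['scene'],[.463,.009,.02]),cr(s,P['scene'],[.613,-.168,.03])])])
cv2.imwrite('pics/fin.png',o[...,::-1])
E
```

```text
time_s: 37.1
ee_pos: [0.5619, 0.0748, 0.247]
eef_rot: [-0.547, -3.039, 0.006]
wrist_force: [-0.4, -0.6, 0.1]
gripper_width: 0.0854
time_s: 37.43
ee_pos: [0.5444, 0.0241, 0.2434]
eef_rot: [-0.553, -3.032, 0.009]
wrist_force: [0.8, 0.6, -0.0]
gripper_width: 0.0857
top collar_center 0.67 [ 0.6128 -0.1689  0.023 ]
top disc_center 0.48 [0.4642 0.0075 0.0171]
top plate_center 0.57 [ 0.362  -0.7009  0.0034]
top plate_center 0.35 [0.4237 0.2821 0.0187]
   collar 100 slope [-0.019 -0.032] z 0.035 ctr [ 0.6137 -0.1697]
   disc 200 slope [0.017 0.01 ] z 0.0256 ctr [0.4628 0.0091]
scene collar_center 0.41 [ 0.6125 -0.1663  0.0243]
scene disc_center 0.49 [0.4634 0.0125 0.023 ]
scene disc_center 0.4 [ 0.612  -0.169   0.0269]
scene plate_center 0.69 [ 0.3592 -0.6926  0.0045]
   hub 24 slope [0.184 0.692] z 0.049 ctr [0.6613 0.1595]
   collar 61 slope [-0.015  0.034] z 0.0371 ctr [ 0.6112 -0.167 ]
   disc 120 slope [-0.003 -0.005] z 0.0279 ctr [0.4622 0.0083]
   plate 134 slope [ 0.009 -0.006] z 0.0266 ctr [0.4184 0.2778]
```

View pics/fin.png

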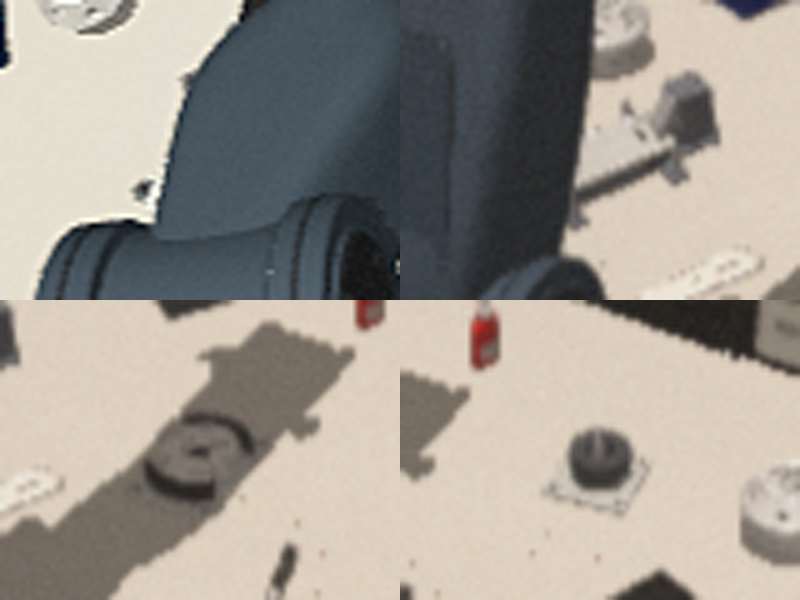

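The disc is nested at (200,455) and the collar is over the spindle at (600,460). The arm hides most of the rack, so I'll move it toward the right of the table and look again.

```bash
python3 -m crank '0.5 -3.5 -0.5 0;0.5 -3.5 -0.5 0;0.5 -3.5 -0.5 0;0.5 -3.5 -0.5 0;0.5 -3.5 -0.5 0;0.5 -3.5 0 0;0.5 -3.5 0 0;0 -3.5 0 0' >/dev/null;python3 -m crank '-0.5 -3.5 0 0;-0.5 -3.5 0 0;0 -2 0 0;0 0 0 0;0 0 0 0'
python3 - <<'E'
from h import *
P={n:optics.read_camera(n) for n in('top','scene')}
for n,p in P.items():
  c=cloud(p)
  for t in ('hub_center','plate_center','rack_seat'):
    for d in spotter.landmark_of(p,t)[:2]: print(n,t,round(d['conf'],2),w(p,d['location']).round(4))
  m=(np.hypot(c[...,0]-.418,c[...,1]-.28)<.058)&(c[...,2]>.021)&(c[...,2]<.033);q=c[m];A=np.c_[q[:,:2]-(.418,.28),np.ones(len(q))]
  print(len(q),'slope',np.linalg.lstsq(A,q[:,2],rcond=None)[0].round(4),cv2.minAreaRect(q[:,:2].astype(np.float32)*1000))
  # height profile along the rack axis
  a=np.radians(-21);u=np.array([np.cos(a),np.sin(a)]);v=np.array([-u[1],u[0]]);d=c[...,:2]-(.418,.28);s=d@u;l=d@v
  for lo in range(-80,80,8):
    k=(abs(l)<.009)&(s>lo/1e3)&(s<(lo+8)/1e3); print(lo,np.median(c[...,2][k]).round(3) if k.any() else None,end=' | ')
  print()
t,s=P['top']['image'],P['scene']['image']
a,b=px(P['top'],[.418,.28,.03]),px(P['scene'],[.418,.28,.03])
o=np.hstack([cv2.resize(im[q[1]-35:q[1]+35,q[0]-30:q[0]+30],(400,466),interpolation=cv2.INTER_CUBIC) for im,q in((t,a),(s,b))])
cv2.imwrite('pics/fin2.png',o[...,::-1])
E
```

```text
time_s: 39.12
ee_pos: [0.3876, -0.3261, 0.278]
eef_rot: [-0.543, -3.041, 0.009]
wrist_force: [0.5, 1.3, 0.2]
gripper_width: 0.0855
top hub_center 0.6 [0.4177 0.284  0.0186]
top hub_center 0.51 [0.6626 0.1606 0.036 ]
top plate_center 0.78 [0.4209 0.2845 0.0188]
top plate_center 0.58 [ 0.3606 -0.7018  0.0036]
top rack_seat 0.7 [0.418  0.2787 0.0158]
403 slope [-0.0067 -0.0109  0.0251] ((420.40264892578125, 281.9147644042969), (67.08895874023438, 111.7313461303711), 67.3158950805664)
-80 0.055 | -72 0.054 | -64 0.044 | -56 0.031 | -48 0.024 | -40 0.026 | -32 0.025 | -24 0.025 | -16 0.025 | -8 0.024 | 0 0.024 | 8 0.024 | 16 0.023 | 24 0.025 | 32 0.023 | 40 0.025 | 48 0.024 | 56 0.038 | 64 0.05 | 72 0.06 | 
scene hub_center 0.62 [0.6618 0.1594 0.0376]
scene plate_center 0.85 [ 0.3585 -0.6961  0.0084]
scene plate_center 0.55 [0.4158 0.2853 0.0211]
scene rack_seat 0.49 [0.4173 0.2858 0.0238]
80 slope [ 0.0622 -0.0311  0.0239] ((448.76959228515625, 261.89215087890625), (73.47750091552734, 43.60636901855469), 33.13515853881836)
-80 None | -72 None | -64 None | -56 None | -48 None | -40 None | -32 None | -24 None | -16 None | -8 None | 0 None | 8 0.026 | 16 0.021 | 24 0.026 | 32 0.025 | 40 0.025 | 48 0.031 | 56 0.044 | 64 0.041 | 72 0.056 |
```

View pics/fin2.png

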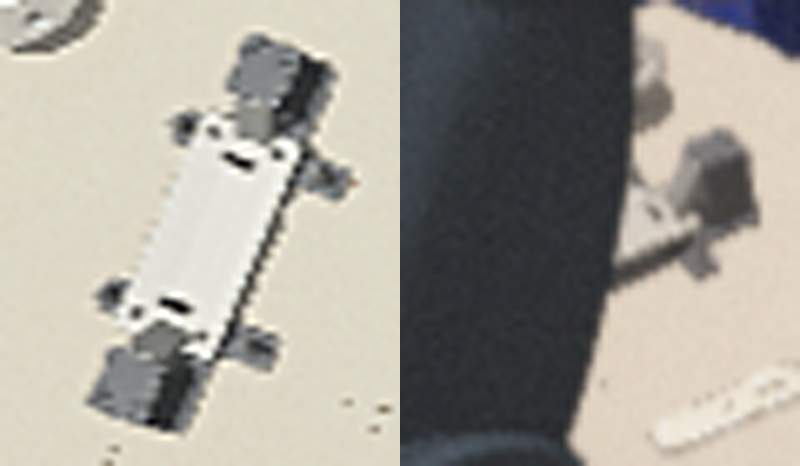

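Both bolts (255,122) and (160,338) lie over the plate's ends. The plate sits square between the pins, and its top is flat at about 24.5 mm at both ends. I'll compare the bolt profiles with the first picture, then hand in.

Run:
```python
from h import *
c1=cloud(optics.read_camera('top'));c0=np.load('c0.npy')
a=np.radians(-21);u=np.array([np.cos(a),np.sin(a)]);v=np.array([-u[1],u[0]])
for c in(c0,c1):
  d=c[...,:2]-(.418,.279);s=d@u;l=d@v;k=(abs(l)<.008)&(c[...,2]>.0295)&(abs(s)<.08)
  print('bolt inner edges mm',(1e3*s[k&(s<0)].max()).round(1),(1e3*s[k&(s>0)].min()).round(1))
o=status.get_obs();print(o['time_s'],o['wrist_force'].round(1))
```

```text
bolt inner edges mm -51.8 54.6
bolt inner edges mm -0.2 18.3
39.5667 [-0.1  0.1  1.1]
```

Run:
```python
from h import *
C=[np.load('c0.npy')]+[cloud(optics.read_camera('top'))]
a=np.radians(-21);u=np.array([np.cos(a),np.sin(a)]);v=np.array([-u[1],u[0]])
for c in C:
  d=c[...,:2]-(.418,.279);s=d@u;l=d@v
  for z in (.034,.038):
    k=(abs(l)<.008)&(c[...,2]>z)&(abs(s)<.08);S=np.sort(1e3*s[k]);print(z,S[S<0][-6:].round(1),S[S>0][:6].round(1))
```

```text
0.034 [-58.1 -57.  -55.9 -55.1 -52.9 -51.8] [56.6 57.6 58.8 59.7 60.8 61.4]
0.038 [-60.1 -59.2 -58.1 -57.  -55.9 -55.1] [59.7 60.8 61.4 62.8 63.5 64. ]
0.034 [-55.2 -54.8 -54.  -52.9 -51.8 -50.9] [54.6 57.9 58.6 59.8 60.6 60.9]
0.038 [-61.3 -59.3 -58.9 -58.1 -57.8 -55.9] [60.9 61.7 62.5 63.2 64.  64.5]
```

The bolt profiles match the unloaded ones to about 1 mm, so both bolts are fully out. Handing in.

```bash
python3 -c "
from h import *
print(job.sign_off(), status.get_obs()['time_s'])"
```

```text
the job is handed in; nothing more can be done
the job is handed in; nothing more can be done
```

The stack is taken apart, and all four parts lie released in their own fixtures. I signed off shortly after 40 s of the 112 s allowed; the sign-off reports no verdict.

| Part | Final check |
|---|---|
| Hub | Within about 2 mm of the bore's axis, height 36–38 mm (37 wanted) |
| Collar | On the spindle's axis to about 2 mm, height 23–24 mm (26 wanted) |
| Disc | Within about 4 mm of the nest's axis, level; height 17 mm from the top camera and 23 mm from the scene camera (21 wanted) |
| Base plate | Flat, top at about 24.5 mm at both ends; sideways about 6 mm off by the top view, 2 mm by the scene view |
| Bolts | Both out over the plate, profiles within about 1 mm of the unloaded ones |

**What disagreed:**
- **Rack position:** the two cameras differed by about 7 mm across the table, and I aimed between them.
- **Disc height:** the top-camera network's 17 mm would sit at the edge of the 4 mm limit. The measured disc surface (25.6–27.9 mm, 26 wanted) and the picture show it seated.
- **Bolt check:** my first profile check came out as noise. I repeated it with a higher threshold, and that is the result above.
- **Scene view of the rack:** the arm hid part of it, so the -x bolt was checked only from above.

At the end the arm was held clear of everything with the gripper open, with no contact force showing.

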